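# Match sprung tweezers to the datum studs of a core

## Robot

A 7-joint arm with a two-finger parallel gripper is mounted at the origin on the work surface. World frame = base frame: x ahead of the robot, y to its left, z up, the work surface at z = 0. Lengths are in mm, angles in rad, forces in N, time in s.
With the tool pointing down it reaches from about 400 to 875 mm from the base axis. Payload 4.4 kg.
Tool frame: the origin (TCP) lies at the very end of the fingers, on their centre line; the grasp point (between the pads) lies 19 mm behind it; z points along the fingers, y is the line along which they close (so a half turn about z gives the same grasp; the last joint's range is limited). The gripper opens to 85 mm and grips with 20 to 120 N. Pads are 22 mm wide; open, the fingers measure 114 mm over their backs; the gripper's body (76 mm by 85 mm) begins 54 mm behind the grasp point. The pads swing forward as they close: fully open they stand 13 mm farther back than shut.
Start: joints at [-0.066, 0.628, 0.038, 1.517, -0.027, 0.996, -0.02], TCP at [650.014, 0.027, 231.313] pointing down, gripper open.
Joint ranges: [-3.06, 3.06], [-0.37, 2.12], [-1.25, 1.32], [0.18, 2.47], [-1.1, 4.24], [0.23, 1.98], [-2.94, 2.94]. Speed limits (rad/s): [2.57, 2.57, 3.14, 3.14, 3.14, 3.14, 3.14].

## Interface

Orientations are given as [roll, pitch, yaw] about the fixed x, y, z axes, in that order (R = Rz(yaw) Ry(pitch) Rx(roll)).
In Python, from cell import monitor, viewer, workorder gives the robot as it stands.
- The arm moves only by the tool arm_command, never from a script. Its argument "series" is one flat list of numbers, 5 for each row, row after row: the opening in per cent of the stroke, from 0 (shut) to 100 (fully open), then the shift along the tool's x, y, z in cm, then the turn about the tool's z in degrees. In form: [claw, x, y, z, roll, claw, x, y, z, roll, ...]. A call has exactly 5 rows; each row is the pose to reach, as a shift and turn from the pose commanded when the call began, along the tool's axes at that moment; what a row does not reach only later rows make up. A row lasts 1/12 s, in which the tool goes at most 41.7 mm and 7.16 degrees, less where a joint would pass 70% of its speed; a pose out of reach is approached as far as the arm can. A call with a gripper value outside its range is refused whole. The fingers move at their own pace and stop on an object; the grip force is fixed at half the most. Time passes only in rows, so rows that repeat a pose let the fingers close, or fill a call up. It gives the time, the measured TCP pose, the force, the opening and the grip force at its end, in the units of the state.
- monitor.read_state(): the state, without advancing time (a new reading comes with each control period).
- viewer.get_image(name): name is "scene" or "side" or "wrist"; returns (picture, depth): 384x512x3 uint8, red, green, blue; 384x512 float32, mm along the optical axis (not along the pixel's ray), 0 where there is no reading.
- viewer.camera_model(name): a dict with "mtx" (3x3 intrinsics, pixels), "R" (3x3) and "t" (3): a world point X has camera coordinates R X + t. Camera axes: x right, y down, z forward; pixel columns grow to the right and rows downward; lengths in mm; the calibration is good to about 2 mm. A picture is of the moment at which its call begins: read the wrist's pose just before it. camera_model takes no time and is no camera call; for the wrist camera it gives the pose at the moment of the call.
- workorder.finish_job(): hands the job in; it is judged then, once.
The state is a dict: "clock": time; "qpos": joint angles; "qd": joint speeds; "tau": joint torques, N m; "eef_pos": TCP position; "tool_rot": TCP orientation; "force": force on the tool from outside, world axes, zero at the start; "torque": the same for the moment, N m; "width": finger opening in mm; "gripper_force": force on a finger pad.
Only numpy, scipy, OpenCV 4.12 (cv2) and the standard library are available. Lean on these libraries where they do the work, as an engineer would, in place of code of your own. Each camera call takes 0.05 s, during which the arm holds its last target. There are 200 camera calls.

## Task

Swing the dial gauge's arm off the core until its plunger stands over the round steel setting block, and leave it there. Then lift the sprung tweezers off their wooden rest and squeeze them until their two tips match the spacing of the two brass studs on the core, one tip straight above the middle of each stud and about 10 mm above it, touching nothing. Finish while still holding the tweezers there with that gap steady; leave the other things on the bench where they are.

Things in the scene. Friction and masses are not known exactly. Their poses are not given: they have to be found in the camera images.
- stand: fixed measuring stand: an aluminium base plate 200 x 305 x 15 mm (stand x from -65 to +135 mm, y from -240 to +65 mm) carrying the core, a thin dark post and a steel setting block. Origin on the bench under the core's centre; x away from the robot, y to the left, z up (stand is turned a little, up to 0.25 rad)
- gauge_arm (a joint): swing arm's angle about its post (rad): 0 = plunger over the core's centre, grows anticlockwise from above, 1.4 = plunger over the setting block; stops -0.35 and 2.1. Stiff: 0.45 N m of friction turns it, it stays where left. The arm is a level dark bar 14 x 12 mm, its middle 120 mm above the bench; a black dial 56 mm across stands on its end, top at 185 mm
- post_axis (a point): point on the upright turning axis of the swing arm (fixed), 115 mm above the bench
- swing_handle (a point): middle height for gripping on the round upright aluminium handle pin of the swing arm: pin 14 mm diameter, 85 mm from the turning axis, free from 137 to 225 mm above the bench; this point is 210 mm above the bench
- plunger_tip (a point): lower end of the dial gauge's plunger (6 mm rod), 141 mm from the turning axis and 96 mm above the bench, moves with the swing arm
- setting_block_top (a point): centre of the top of the round steel setting block, 44 mm diameter, top 65 mm above the bench, fixed on the stand's base plate, at the same distance from the post as the plunger
- core: brown stone core specimen, a fixed cylinder 100 mm diameter and 65 mm high on the stand's base plate; origin at the centre of its underside, top 80 mm above the bench; its y axis runs along the line of the two studs, its x axis points away from the robot (up to 0.65 rad either way)
- stud_right: the right-hand brass datum stud as seen from the robot, a disc 8 mm diameter and 3 mm high fixed on top of the core; origin at the centre of its underside (80 mm above the bench), axes as the core's. The two studs stand 11 to 18 mm either side of the core's centre, so 22 to 36 mm apart, middle to middle
- stud_left: the left-hand brass datum stud, same as the right-hand one
- rest: fixed wooden rest: board 190 x 75 x 8 mm with two cross blocks, tops 50 mm above the bench, under the tweezers' heel and just behind their tips (43 to 55 mm ahead of the origin); between them (84 mm behind to 43 mm ahead of it) room is free above the board. Origin on the bench, x along the tweezers to their tips; they lie on it, blades side by side on edge, tips away from the robot
- tweezers: loose steel tweezers, 185 mm, about 90 g. Origin: level of the underside, midway between the grip plates; x to the tips, y left, z up. Grip plates x -22 to 22, z 0 to 12 mm; outer faces y = -18 (right blade, rigid with the heel) and, blades parallel, +18 (left, sprung). Tips bend down at x = 70 to z = -12 mm. Open: tips 52 mm apart, 50 mm over the grip plates. Balances 25 mm behind origin
- blade (a joint): closing angle of the left blade about an upright hinge at x -100, y 8 mm of the tweezers (rad): 0 open (tips 52 mm apart), 0.141 blades parallel (tips 28 mm apart, 36 mm over the grip plates), stop 0.24. Each 0.01 rad changes the tip gap by 1.7 mm, the width over the plates by 1.0 mm. Squeezing at the plates takes 3 N to begin, 8 N at 28 mm gap, 9 to 10 N at 22 mm; let go, it springs open
- tip_right (a point): point of the right-hand tip of the tweezers (lower end of its down-bent point), at x = 70, y = -14, z = -12 mm of the tweezers
- tip_left (a point): point of the left-hand (sprung) tip of the tweezers, 12 mm below their underside

How it is judged (in metres and radians):
On the way, in this order (a step that is already met when the one before it is completed fails the run):
1. the dial gauge's plunger stands over the setting block and stays there (horizontal distance between plunger_tip and setting_block_top below 0.022 m and velocity of joint gauge_arm between -0.05 and 0.05 rad/s), for 0.3 s.
2. the tweezers are lifted off their rest, the gauge still over the setting block (horizontal distance between plunger_tip and setting_block_top below 0.022 m and height (world z) of tweezers above 0.075 m and contact force between tweezers and rest below 0.2 N and contact force between the fingers and tweezers above 1 N), for 0.2 s.
3. the tips stand over the two studs at the studs' spacing, steady (horizontal distance between plunger_tip and setting_block_top below 0.022 m and ((y of tip_right in the frame of stud_right between -0.003 and 0.003 m and x of tip_right in the frame of stud_right between -0.006 and 0.006 m and z of tip_right in the frame of stud_right between 0.0035 and 0.023 m and y of tip_left in the frame of stud_left between -0.003 and 0.003 m and x of tip_left in the frame of stud_left between -0.006 and 0.006 m and z of tip_left in the frame of stud_left between 0.0035 and 0.023 m) or (y of tip_right in the frame of stud_left between -0.003 and 0.003 m and x of tip_right in the frame of stud_left between -0.006 and 0.006 m and z of tip_right in the frame of stud_left between 0.0035 and 0.023 m and y of tip_left in the frame of stud_right between -0.003 and 0.003 m and x of tip_left in the frame of stud_right between -0.006 and 0.006 m and z of tip_left in the frame of stud_right between 0.0035 and 0.023 m)) and contact force between the fingers and tweezers above 1 N and contact force between tweezers and core below 0.2 N and contact force between tweezers and stud_right below 0.2 N and contact force between tweezers and stud_left below 0.2 N and contact force between tweezers and stand below 0.2 N and contact force between tweezers and rest below 0.2 N and linear speed of tweezers below 0.02 m/s and velocity of joint blade between -0.05 and 0.05 rad/s), for 0.5 s.
At the end, for the whole second after the job is handed in: Plunger within 22 mm sideways of the setting block's centre; tweezers held by the fingers, touching nothing else, still; each tip above its own stud: within 3 mm of its middle along the studs' line, 6 mm across it, 0.5 to 20 mm above its top (all of step 3); the arm keeps its last pose, push and grip.
It fails at once if a bystander on the bench is shoved more than 40 mm (distance of any of brush, screwdriver, water, tin, weight, offcut, wrench from where it was at the start of the episode above 0.04 m).
It also fails if it takes over 58 s, if anything falls off the work surface, if the arm or the gripper's body presses on something with over 40 N, if the wrist force passes 120 N, or if a joint passes its speed limit or range.

## Working session

There is one attempt and no reset: what is moved stays moved. The work goes in short steps, Python scripts to look and compute and a tool call to move; the robot and the scene stay as the last step left them, time stands still between calls to the robot, and variables do not carry over. Pictures are saved under pics/ and viewed, at most 10 in all, crops included, and the job is handed in when it is done.

Besides the shell and the picture viewer there is one more tool, called after ">>>" in YAML: its name, and indented under it one key for each argument. arm_command: Moves the arm, as the interface text tells. Its arguments: {"type":"object","properties":{"series":{"type":"array","items":{"type":"number"}}},"required":["series"]}

```bash
mkdir -p pics; ls
cat > h.py <<'E'
import numpy as np, cv2
from cell import monitor, viewer, workorder
def grab(name,out=None):
    m=viewer.camera_model(name); im,d=viewer.get_image(name)
    if out:
        cv2.imwrite('pics/'+out+'.png',im[:,:,::-1]); np.savez('pics/'+out+'.npz',im=im,d=d,K=m['mtx'],R=m['R'],t=m['t'])
    return im,d,m
def cloud(d,m):
    K=np.array(m['mtx']);v,u=np.mgrid[:d.shape[0],:d.shape[1]]
    P=np.stack([(u-K[0,2])/K[0,0]*d,(v-K[1,2])/K[1,1]*d,d],-1)
    return (P-np.ravel(m['t']))@np.array(m['R'])
E
python3 - <<'E'
from h import *
print(monitor.read_state())
a=grab('scene','s1');b=grab('side','d1');c=grab('wrist','w1')
cv2.imwrite('pics/c1.png',np.vstack([np.hstack([a[0],b[0]]) ])[:,:,::-1][:, :])
for x in (a,b,c): print(x[2])
E
```

```text
pics
{'clock': 0.0, 'qpos': array([-0.06580644,  0.62934898,  0.03843415,  1.51839886, -0.0270142 ,
        0.99629393, -0.02001634]), 'qd': array([ 2.15711016e-03, -5.78326787e-04, -1.75601689e-03, -2.66648614e-05,
       -9.60971708e-05,  3.88014446e-04,  2.28775937e-03]), 'tau': array([-1.11932164e-03, -5.63405585e+01,  1.22606792e+00, -1.93450052e+01,
        1.09587883e-02,  1.05136272e-02, -8.84369996e-06]), 'eef_pos': array([6.49358465e+02, 4.10348432e-02, 2.30377227e+02]), 'tool_rot': array([-3.13966120e+00,  9.86595033e-06,  1.57078433e+00]), 'force': array([ 0.33758713, -0.09983392,  0.91188805]), 'torque': array([-0.00372636,  0.02148533,  0.02218349]), 'gripper_force': 0.0, 'width': 85.58913476992632}
{'mtx': array([[447.3933364 ,   0.        , 254.18203548],
       [  0.        , 447.3933364 , 187.19057184],
       [  0.        ,   0.        ,   1.        ]]), 'R': array([[ 0.42461263,  0.90530482,  0.01128231],
       [ 0.59904506, -0.2715811 , -0.7532521 ],
       [-0.67885869,  0.32659897, -0.65763515]]), 't': array([-271.61421615, -191.84342126, 1384.56840066])}
{'mtx': array([[392.10525869,   0.        , 255.08834864],
       [  0.        , 392.10525869, 190.21067007],
       [  0.        ,   0.        ,   1.        ]]), 'R': array([[ 0.75358329, -0.65717445,  0.01529606],
       [-0.5023645 , -0.59075798, -0.63137542],
       [ 0.42396007,  0.46810976, -0.77532646]]), 't': array([-405.17745823,  392.20088633,  671.55807414])}
{'mtx': array([[273.10602921,   0.        , 255.6302916 ],
       [  0.        , 273.10602921, 196.61971892],
       [  0.        ,   0.        ,   1.        ]]), 'R': array([[ 9.99998245e-01, -8.70572105e-04, -1.65872155e-03],
       [-3.17821988e-04, -9.51462565e-01,  3.07764337e-01],
       [-1.84614251e-03, -3.07763270e-01, -9.51461172e-01]]), 't': array([-649.50185943,  -39.84922177,  379.449028  ])}
```

View pics/s1.png

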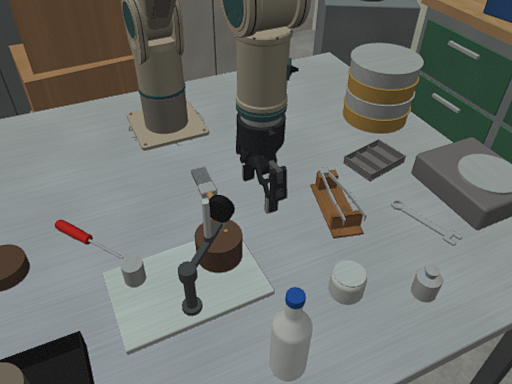

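View pics/d1.png

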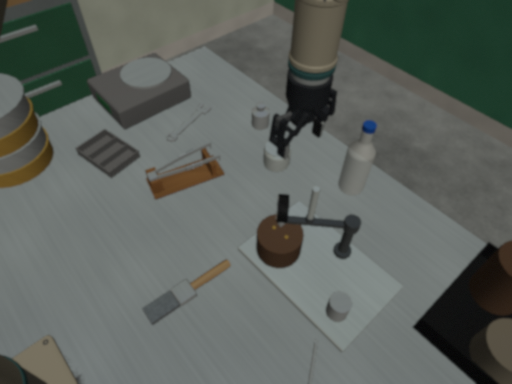

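View pics/w1.png

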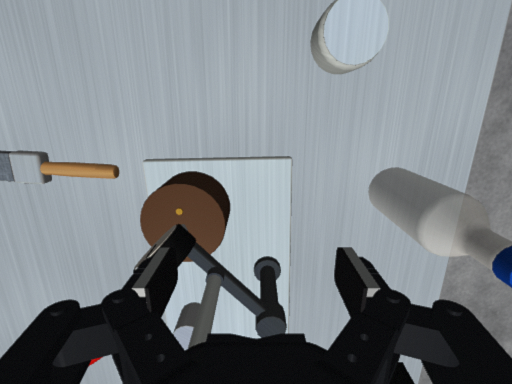

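Run:
```python
from h import *
for n in ('s1','d1','w1'):
    z=np.load(f'pics/{n}.npz'); P=cloud(z['d'],dict(mtx=z['K'],R=z['R'],t=z['t'])); P[z['d']==0]=np.nan
    def at(u,v,k=2):
        return np.round(np.nanmedian(P[v-k:v+k+1,u-k:u+k+1].reshape(-1,3),0),1)
    if n=='s1':
        for q in [(133,265),(219,245),(188,268),(207,203),(221,208),(108,285),(272,290),(330,180),(348,215),(322,172),(361,214),(226,230)]: print(n,q,at(*q,1))
    if n=='d1':
        for q in [(342,298),(279,232),(352,221),(315,190),(283,205),(268,233),(288,237),(210,155),(155,175)]: print(n,q,at(*q,1))
    if n=='w1':
        for q in [(180,212),(185,230),(268,320),(215,275),(185,315)]: print(n,q,at(*q,1))
    X=P.reshape(-1,3)
    if n!='w1':
      for nm,lo,hi,b in [('core',77,83,(400,900,-300,50)),('block',62,68,(400,900,-500,-50)),('pin',150,224,(450,900,-350,0)),('plate',12,18,(400,900,-500,50)),('tw',52,66,(400,900,80,400)),('rest',47,53,(400,900,80,400))]:
        m=(X[:,2]>lo)&(X[:,2]<hi)&(X[:,0]>b[0])&(X[:,0]<b[1])&(X[:,1]>b[2])&(X[:,1]<b[3]); Q=X[m]
        print(n,nm,len(Q),np.round(np.percentile(Q,[2,50,98],axis=0),0).tolist(), cv2.minAreaRect(Q[:,:2].astype(np.float32)))
```

```text
s1 (133, 265) [ 557.9 -228.1   66.3]
s1 (219, 245) [591.7 -57.8  81. ]
s1 (188, 268) [ 666.4 -144.1  137.1]
s1 (207, 203) [612.6 -82.2 224.8]
s1 (221, 208) [582.1 -45.8 170.6]
s1 (108, 285) [ 543.9 -284.5   15.6]
s1 (272, 290) [694.1  14.2  14.6]
s1 (330, 180) [471.2 290.6  39.6]
s1 (348, 215) [603.1 254.   48.8]
s1 (322, 172) [458.4 273.3  61.2]
s1 (361, 214) [613.1 283.6  49.3]
s1 (226, 230) [561.6 -29.2  83. ]
s1 core 976 [[525.0, -138.0, 78.0], [580.0, -45.0, 80.0], [871.0, -3.0, 83.0]] ((692.2804565429688, -79.54141235351562), (155.68927001953125, 359.70648193359375), 88.8344955444336)
s1 block 406 [[534.0, -250.0, 62.0], [561.0, -225.0, 65.0], [859.0, -54.0, 68.0]] ((662.8193359375, -198.9273681640625), (418.6831359863281, 275.9286193847656), 69.7579116821289)
s1 pin 1501 [[562.0, -90.0, 151.0], [832.0, -39.0, 179.0], [857.0, -16.0, 215.0]] ((703.535400390625, -51.087493896484375), (316.9066467285156, 74.62642669677734), 2.1557912826538086)
s1 plate 8962 [[479.0, -372.0, 13.0], [632.0, -177.0, 15.0], [701.0, 10.0, 18.0]] ((613.3480224609375, -223.66482543945312), (601.876586914
[... 1274 characters left out ...]
7790 [[438.0, -423.0, 12.0], [597.0, -184.0, 14.0], [700.0, 3.0, 17.0]] ((629.9024658203125, -238.85626220703125), (450.6826171875, 508.01446533203125), 1.0574039220809937)
d1 tw 641 [[443.0, 134.0, 52.0], [565.0, 266.0, 57.0], [816.0, 299.0, 62.0]] ((640.3447265625, 210.93719482421875), (395.5149230957031, 185.20556640625), 3.290910243988037)
d1 rest 440 [[446.0, 127.0, 47.0], [596.0, 274.0, 50.0], [834.0, 314.0, 53.0]] ((638.3009643554688, 284.0530700683594), (217.78416442871094, 366.0758056640625), 66.2040786743164)
w1 (180, 212) [563.7 -34.2  82.2]
w1 (185, 230) [586.5 -25.3 149.9]
w1 (268, 320) [ 662.8 -136.9  135.1]
w1 (215, 275) [609.1 -79.7 137.1]
w1 (185, 315) [ 545.2 -211.8   42.8]
```

Run:
```python
from h import *
from scipy.optimize import least_squares
L=[]
for n in ('s1','d1'):
    z=np.load(f'pics/{n}.npz'); X=cloud(z['d'],dict(mtx=z['K'],R=z['R'],t=z['t'])); X=X.reshape(-1,3); L.append(X[z['d'].ravel()>0])
def sel(X,c,r,lo,hi): return X[(np.hypot(X[:,0]-c[0],X[:,1]-c[1])<r)&(X[:,2]>lo)&(X[:,2]<hi)]
for n,X in zip('sd',L):
    Q=sel(X,(607,-84),22,150,219)
    f=least_squares(lambda c:np.hypot(Q[:,0]-c[0],Q[:,1]-c[1])-7,[607,-84],loss='soft_l1');print(n,'pin',len(Q),f.x.round(1),np.median(abs(f.fun)).round(1))
    for nm,c,r,lo,hi in [('post',(664,-145),28,132,139),('block',(558,-228),30,62,68),('core',(566,-46),65,77,82.5)]:
        Q=sel(X,c,r,lo,hi); (cc,rr)=cv2.minEnclosingCircle(Q[:,:2].astype(np.float32)); print(n,nm,len(Q),np.round(cc,1),round(rr,1),Q.mean(0).round(1))
    Q=X[(X[:,0]>420)&(X[:,0]<680)&(X[:,1]>220)&(X[:,1]<330)]
    T=Q[(Q[:,2]>55)&(Q[:,2]<66)]; 
    for x0 in range(430,660,15):
        s=T[(T[:,0]>=x0)&(T[:,0]<x0+15)]
        if len(s): print(n,x0,len(s),s.mean(0).round(0),np.percentile(s[:,1],[3,97]).round(0))
    B=Q[(Q[:,2]>5)&(Q[:,2]<12)]; print(n,'board',cv2.minAreaRect(B[:,:2].astype(np.float32)),len(B))
```

```text
s pin 206 [607.2 -84.4] 0.5
s post 240 [ 666.2 -146.8] 17.1 [ 668.  -146.7  136.1]
s block 300 [ 551.9 -230.1] 22.6 [ 554.  -230.5   65.3]
s core 858 [563.9 -48.8] 50.9 [574.7 -45.3  80.3]
s 430 4 [442. 278.  61.] [274. 285.]
s 445 37 [452. 280.  62.] [270. 292.]
s 460 39 [465. 280.  60.] [267. 292.]
s 475 21 [482. 281.  60.] [262. 292.]
s 490 21 [498. 273.  60.] [257. 291.]
s 505 23 [513. 275.  59.] [253. 291.]
s 520 23 [528. 274.  59.] [247. 292.]
s 535 30 [542. 266.  60.] [244. 293.]
s 550 33 [557. 268.  60.] [241. 293.]
s 565 32 [573. 266.  60.] [239. 291.]
s 580 23 [588. 267.  59.] [236. 289.]
s 595 25 [603. 259.  60.] [232. 288.]
s 610 24 [618. 260.  59.] [230. 288.]
s 625 6 [627. 284.  58.] [282. 285.]
s board ((533.85693359375, 270.9614562988281), (76.16082000732422, 193.6210479736328), 75.74088287353516) 992
d pin 166 [606.7 -85.5] 0.4
d post 178 [ 664.5 -148.6] 17.1 [ 663.6 -148.   134.4]
d block 334 [ 550.8 -231.3] 22.1 [ 550.3 -232.1   63.7]
d core 1116 [561.2 -50.5] 49.8 [555.8 -55.   78.7]
d 430 18 [442. 280.  59.] [270. 291.]
d 445 49 [452. 278.  59.] [268. 290.]
d 460 27 [467. 276.  58.] [264. 290.]
d 475 27 [483. 272.  58.] [258. 289.]
d 490 22 [498. 272.  58.] [254. 288.]
d 505 24 [513. 271.  58.] [251. 290.]
d 520 24 [528. 264.  58.] [244. 289.]
d 535 29 [542. 267.  58.] [242. 290.]
d 550 30 [557. 264.  58.] [239. 290.]
d 565 24 [571. 263.  58.] [237. 289.]
d 580 20 [587. 260.  58.] [232. 288.]
d 595 14 [603. 262.  58.] [232. 285.]
d 610 15 [617. 265.  57.] [230. 285.]
d 625 1 [626. 281.  59.] [281. 281.]
d board ((532.0436401367188, 268.71136474609375), (76.53890228271484, 189.66464233398438), 76.1019287109375) 842
```

>>> arm_command:
  series: [100,-2,-1,0,-7,100,-4,-2,0,-14,100,-6,-3,0,-21,100,-8,-4,0,-28,100,-8.5,-4.3,0,-35]

```text
clock: 0.57
eef_pos: [604.9, -89.9, 230.9]
tool_rot: [-3.138, 0.001, 2.183]
force: [-0.1, -0.4, -0.1]
width: 85.2
gripper_force: 0.0
```

>>> arm_command:
  series: [100,0,0,0,-4,100,0,0,0,-8,100,0,0,1.5,-8,100,0,0,3,-8,100,0,0,3.9,-8]

```text
clock: 0.98
eef_pos: [606.1, -85.1, 190.8]
tool_rot: [-3.14, -0.002, 2.321]
force: [-0.3, 0.1, -0.1]
width: 85.7
gripper_force: 0.0
```

>>> arm_command:
  series: [10,0,0,0,0,10,0,0,0,0,0,0,0,0,0,0,0,0,0,0,0,0,0,0,0]

```text
clock: 1.4
eef_pos: [607.5, -84.9, 193.1]
tool_rot: [3.141, 0.001, 2.321]
force: [-1.1, -0.4, 0.8]
width: 25.4
gripper_force: 0.0
```

>>> arm_command:
  series: [0,0,0,0,0,0,0,0,0,0,0,0,0,0,0,0,0,0,0,0,0,0,0,0,0]

```text
clock: 1.82
eef_pos: [607.2, -85.2, 193.1]
tool_rot: [3.141, 0.001, 2.321]
force: [-1.9, -0.3, 5.1]
width: 12.4
gripper_force: 58.4
```

>>> arm_command:
  series: [0,-0.04,-0.81,0,-5.5,0,-0.16,-1.62,0,-11,0,-0.35,-2.41,0,-16.5,0,-0.62,-3.19,0,-22,0,-0.96,-3.92,0,-27.5]

```text
clock: 2.23
eef_pos: [585.9, -116.4, 193.1]
tool_rot: [3.138, 0.002, 2.806]
force: [0.7, 4.1, 3.7]
width: 11.9
gripper_force: 59.3
```

>>> arm_command:
  series: [0,-0.04,-0.81,0,-5.5,0,-0.16,-1.62,0,-11,0,-0.35,-2.41,0,-16.5,0,-0.62,-3.19,0,-22,0,-0.96,-3.92,0,-27.5]

```text
clock: 2.65
eef_pos: [580.4, -156.9, 193.1]
tool_rot: [3.139, -0.0, -2.997]
force: [-3.2, 4.1, 6.4]
width: 12.4
gripper_force: 59.6
```

>>> arm_command:
  series: [0,-0.04,-0.81,0,-5.5,0,-0.16,-1.62,0,-11,0,-0.35,-2.41,0,-16.5,0,-0.62,-3.19,0,-22,0,-0.96,-3.92,0,-27.5]

```text
clock: 3.07
eef_pos: [594.4, -195.7, 193.1]
tool_rot: [3.139, -0.002, -2.518]
force: [-6.4, 3.6, 7.4]
width: 12.2
gripper_force: 59.7
```

>>> arm_command:
  series: [0,0,0,0,0,0,0,0,0,0,0,0,0,0,0,0,0,0,0,0,0,0,0,0,0]

```text
clock: 3.48
eef_pos: [595.9, -197.7, 193.1]
tool_rot: [-3.14, -0.001, -2.523]
force: [-1.8, -2.4, 4.7]
width: 12.6
gripper_force: 59.5
```

>>> arm_command:
  series: [60,0,0,0,0,100,0,0,0,0,100,0,0,0,0,100,0,0,0,0,100,0,0,0,0]

```text
clock: 3.9
eef_pos: [595.8, -196.1, 192.1]
tool_rot: [3.141, 0.0, -2.522]
force: [0.5, 0.2, 0.2]
width: 72.0
gripper_force: 0.0
```

>>> arm_command:
  series: [100,0,0,-3.3,0,100,0,0,-6.7,0,100,-1.9,3.3,-6.7,4,100,-3.9,6.7,-6.7,8,100,-5.9,10.1,-6.7,12]

```text
clock: 4.32
eef_pos: [585.2, -79.2, 259.9]
tool_rot: [-3.141, 0.001, -2.737]
force: [1.3, 0.1, 0.5]
width: 85.3
gripper_force: 0.0
```

>>> arm_command:
  series: [100,-1.2,3.7,0,7,100,-2.4,7.4,0,14,100,-3.6,11.1,0,21,100,-4.8,14.8,0,28,100,-6,18.6,0,35]

```text
clock: 4.73
eef_pos: [565.7, 116.4, 259.4]
tool_rot: [3.141, 0.0, 2.935]
force: [-0.3, 0.5, 0.3]
width: 85.3
gripper_force: 0.0
```

>>> arm_command:
  series: [100,1.1,3.5,0,2.5,100,2.2,7.2,1.5,2.5,100,3.3,10.8,3,2.5,100,4.4,14.3,5,2.5,100,4.6,15,6,2.5]

```text
clock: 5.15
eef_pos: [547.3, 279.5, 197.7]
tool_rot: [3.137, -0.004, 2.907]
force: [-0.8, 1.3, -0.2]
width: 85.5
gripper_force: 0.0
```

>>> arm_command:
  series: [100,0,0,0,0,100,0,0,0,0,100,0,0,0,0,100,0,0,0,0,100,0,0,0,0]

```text
clock: 5.57
eef_pos: [552.0, 269.1, 200.3]
tool_rot: [3.141, 0.002, 2.894]
force: [-0.0, 0.3, -0.1]
width: 85.3
gripper_force: 0.0
```

Run:
```python
from h import *
s=monitor.read_state(); print(s['clock'],s['eef_pos'],s['tool_rot'],s['qpos'])
w=grab('wrist','w2'); a=grab('scene','s2'); b=grab('side','d2')
im=np.vstack([w[0],np.hstack([a[0][150:320,60:316],b[0][150:320,200:456]])])[:,:,::-1]
cv2.imwrite('pics/v2.png',im)
```

```text
5.5667 [552.03199623 269.10824971 200.28942564] [3.14125687e+00 1.64993221e-03 2.89436027e+00] [-0.27451686  0.6304271  -0.36650987  1.65053192  0.27216494  0.90984861
  0.57900015]
```

View pics/v2.png

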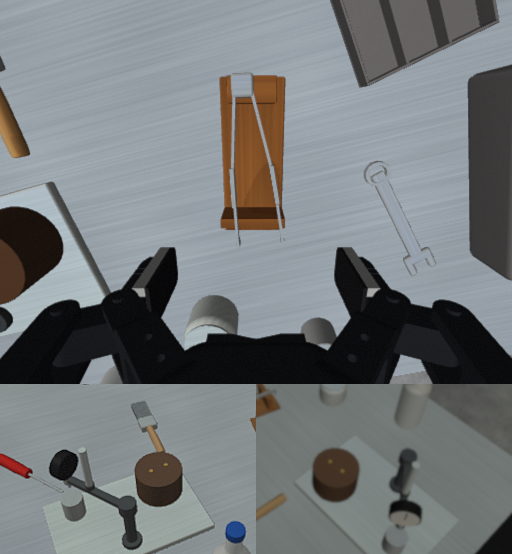

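```bash
cat >> h.py <<'E'
def ray(m,uv,z):
    K=np.array(m['K'] if 'K' in m else m['mtx']);R=np.array(m['R']);t=np.ravel(m['t'])
    d=R.T@np.array([(uv[0]-K[0,2])/K[0,0],(uv[1]-K[1,2])/K[1,1],1]);c=-R.T@t
    return c+d*(z-c[2])/d[2]
E
python3 - <<'E'
from h import *
z=np.load('pics/w2.npz'); im=z['im'].astype(int)
sat=im.max(2)-im.min(2)
for v in range(95,206,6):
    row=sat[v,222:284]; c=np.where(row<45)[0]+222
    g=np.split(c,np.where(np.diff(c)>1)[0]+1)
    print(v,[(int(k[0]),int(k[-1]),*ray(z,(k.mean(),v),62)[:2].round(1)) for k in g if len(k)])
for q in [(239,243),(282,241),(233,73),(252,73)]: print(q,ray(z,q,40 if q[1]>200 else 62).round(1))
big=cv2.resize(z['im'][60:255,205:300],None,fx=5,fy=3,interpolation=cv2.INTER_CUBIC)[:,:,::-1]
cv2.imwrite('pics/v3.png',big)
E
```

```text
95 [(232, 253, np.float64(461.4), np.float64(278.5))]
101 [(232, 235, np.float64(464.5), np.float64(268.7)), (252, 255, np.float64(469.3), np.float64(287.4))]
107 [(232, 235, np.float64(469.8), np.float64(267.2)), (254, 257, np.float64(475.1), np.float64(288.0))]
113 [(232, 235, np.float64(475.2), np.float64(265.7)), (255, 258, np.float64(480.7), np.float64(287.5))]
119 [(232, 235, np.float64(480.7), np.float64(264.2)), (257, 260, np.float64(486.7), np.float64(288.1))]
125 [(232, 235, np.float64(486.2), np.float64(262.6)), (258, 261, np.float64(492.5), np.float64(287.6))]
131 [(231, 234, np.float64(491.5), np.float64(260.1)), (260, 263, np.float64(498.7), np.float64(288.2)), (283, 283, np.float64(503.9), np.float64(309.0))]
137 [(231, 234, np.float64(497.2), np.float64(258.5)), (262, 264, np.float64(504.7), np.float64(288.2)), (283, 283, np.float64(509.7), np.float64(307.7))]
143 [(231, 234, np.float64(503.0), np.float64(256.9)), (263, 266, np.float64(510.9), np.float64(288.3)), (283, 283, np.float64(515.5), np.float64(306.4))]
149 [(222, 222, np.float64(506.2), np.float64(244.8)), (
[... 1415 characters left out ...]
p.float64(232.7)), (231, 235, np.float64(552.0), np.float64(243.6)), (273, 277, np.float64(563.0), np.float64(287.2)), (282, 283, np.float64(565.0), np.float64(295.0))]
197 [(222, 223, np.float64(555.7), np.float64(230.8)), (231, 236, np.float64(558.6), np.float64(242.3)), (274, 278, np.float64(569.9), np.float64(286.7)), (282, 283, np.float64(571.6), np.float64(293.5))]
203 [(222, 224, np.float64(562.4), np.float64(229.4)), (231, 236, np.float64(565.2), np.float64(240.5)), (275, 279, np.float64(576.8), np.float64(286.3)), (281, 283, np.float64(578.1), np.float64(291.5))]
(239, 243) [624.1 229.2  40. ]
(282, 241) [634.4 281.1  40. ]
(233, 73) [440.5 274.9  62. ]
(252, 73) [444.9 292.2  62. ]
```

View pics/v3.png

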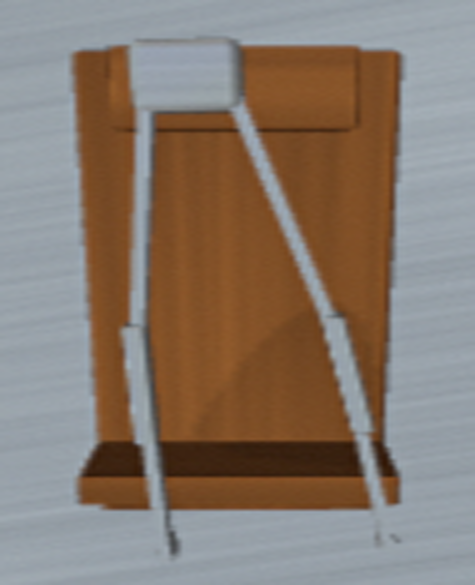

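>>> arm_command:
  series: [100,0.7,-0.3,4,-1,100,0.7,-0.3,8,-1,100,0.7,-0.3,12,-1,100,0.7,-0.3,15.5,-1,70,0.7,-0.3,16.4,-1]

```text
clock: 6.13
eef_pos: [540.3, 267.1, 30.4]
tool_rot: [-3.136, -0.006, 2.914]
force: [-0.6, -0.8, 0.2]
width: 75.5
gripper_force: 0.0
```

>>> arm_command:
  series: [65,0,0,0,0,65,0,0,0,0,65,0,0,0,0,65,0,0,0,0,65,0,0,0,0]

```text
clock: 6.55
eef_pos: [544.7, 270.2, 37.4]
tool_rot: [3.139, 0.003, 2.914]
force: [-0.0, 0.4, -1.0]
width: 55.5
gripper_force: 0.0
```

Run:
```python
from h import *
s=monitor.read_state(); print(s['clock'],s['eef_pos'],s['tool_rot'],s['width'])
w=grab('wrist','w3'); a=grab('scene','s3')
cv2.imwrite('pics/v4.png',np.vstack([cv2.resize(w[0][150:384,100:420],None,fx=1.6,fy=1.6),cv2.resize(a[0][150:250,280:400],(512,225))])[:,:,::-1])
z=np.load('pics/s2.npz'); im=z['im'][215:260,190:250].astype(int)
m=(im[:,:,0]-im[:,:,2]>75)
n,l,st,c=cv2.connectedComponentsWithStats(m.astype(np.uint8)); print(st.tolist(),c)
for k in range(1,n): print(ray(z,c[k]+[190,215],83).round(1))
z=np.load('pics/d2.npz'); o=(200,150); im=z['im'][240-40:290,240:310].astype(int)
q=im[:,:,0]-im[:,:,2]; print(q.max()); m=q>0.75*q.max()
n,l,st,c=cv2.connectedComponentsWithStats(m.astype(np.uint8)); print(st.tolist())
for k in range(1,n): print(c[k],ray(z,c[k]+[240,200],83).round(1))
```

```text
6.55 [544.70292381 270.17888744  37.42377155] [3.13922986e+00 2.74903008e-03 2.91442374e+00] 55.4771742325017
[[0, 0, 60, 45, 2689], [34, 15, 4, 2, 6], [20, 21, 3, 2, 5]] [[29.50278914 22.01599107]
 [35.5        15.33333333]
 [20.8        21.4       ]]
[561.7 -30.9  83. ]
[565.  -65.1  83. ]
66
[[0, 0, 70, 90, 6279], [32, 26, 4, 3, 10], [45, 35, 3, 4, 11]]
[33.8 27. ] [560.  -32.7  83. ]
[45.90909091 36.63636364] [562.8 -66.7  83. ]
```

View pics/v4.png

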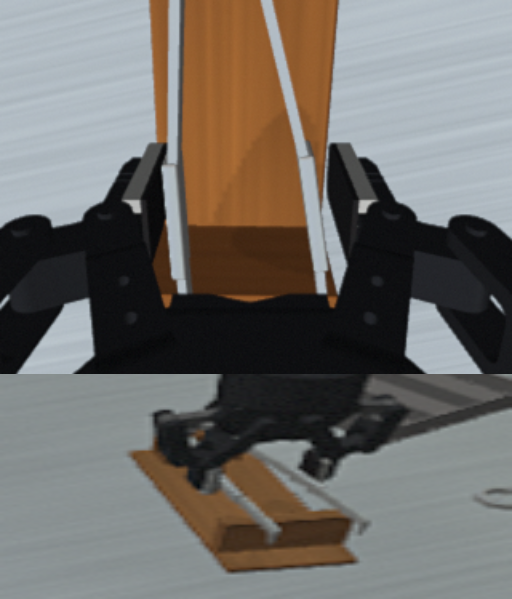

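>>> arm_command:
  series: [60,-0.4,0,0,0,56,-0.4,0,0,0,53,-0.4,0,0,0,50,-0.4,0,0,0,47,-0.4,0,0,0]

```text
clock: 7.07
eef_pos: [548.7, 268.4, 37.0]
tool_rot: [3.141, 0.002, 2.915]
force: [-1.1, -1.5, 10.5]
width: 40.2
gripper_force: 9.9
```

>>> arm_command:
  series: [47,0,0,0,0,47,0,0,0,0,47,0,0,0,0,47,0,0,0,0,47,0,0,0,0]

```text
clock: 7.48
eef_pos: [548.7, 268.4, 37.0]
tool_rot: [3.141, 0.003, 2.915]
force: [-1.4, -2.9, 10.1]
width: 40.4
gripper_force: 9.9
```

>>> arm_command:
  series: [47,0,0,-0.5,0,47,0,0,-1.5,0,47,0,0,-3,0,47,0,0,-4.5,0,47,0,0,-6,0]

```text
clock: 7.9
eef_pos: [547.1, 268.7, 96.2]
tool_rot: [-3.142, -0.001, 2.915]
force: [0.4, 0.5, -0.8]
width: 40.4
gripper_force: 6.5
```

>>> arm_command:
  series: [47,0,0,-2,0,47,0,0,-4,0,47,0,0,-6,0,47,0,0,-7,0,47,0,0,-7,0]

```text
clock: 8.32
eef_pos: [548.7, 269.6, 168.0]
tool_rot: [3.138, 0.004, 2.914]
force: [0.5, -0.2, -0.6]
width: 40.4
gripper_force: 6.5
```

Run:
```python
from h import *
s=monitor.read_state(); print(s['clock'],s['eef_pos'],s['tool_rot'],s['width'],s['gripper_force'],s['force'])
w=grab('wrist','w4'); a=grab('scene','s4')
cv2.imwrite('pics/v5.png',np.vstack([cv2.resize(w[0][150:384,100:420],None,fx=1.6,fy=1.6),cv2.resize(a[0][100:220,260:400],(512,225))])[:,:,::-1])
```

```text
8.3167 [548.69024306 269.6074468  168.04141642] [3.13817496 0.00362454 2.91449877] 40.417932051710714 6.508602559842984 [ 0.54454824 -0.24915638 -0.6326172 ]
```

View pics/v5.png

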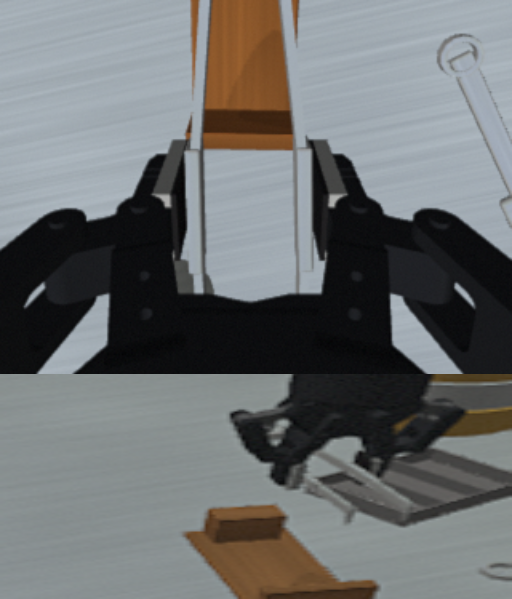

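>>> arm_command:
  series: [47,0,-1.5,0,-3,47,-0.1,-4,0,-6.5,47,-0.2,-7,0,-10,47,-0.4,-10,0,-14,47,-0.5,-13,0,-18]

```text
clock: 8.83
eef_pos: [521.5, 139.4, 163.6]
tool_rot: [-3.141, -0.003, -3.05]
force: [0.4, -0.8, -0.9]
width: 40.4
gripper_force: 6.5
```

>>> arm_command:
  series: [47,0.9,-3.2,0,0,47,1.8,-6.4,0,0,47,2.7,-9.6,0,0,47,3.6,-12.8,0,0,47,4.4,-16,0,0]

```text
clock: 9.25
eef_pos: [491.2, -23.9, 164.0]
tool_rot: [3.141, -0.003, -3.054]
force: [-0.3, -1.0, -0.7]
width: 40.2
gripper_force: 6.5
```

>>> arm_command:
  series: [47,0.6,-2,0,0,47,0.9,-3,0.5,0,47,0.9,-3.3,1.5,0,47,0.9,-3.3,2.7,0,47,0.9,-3.3,4,0]

```text
clock: 9.67
eef_pos: [487.1, -54.4, 123.9]
tool_rot: [3.14, 0.0, -3.053]
force: [1.1, -0.5, -1.5]
width: 40.5
gripper_force: 6.4
```

>>> arm_command:
  series: [47,0,0,0,0,47,0,0,0,0,47,0,0,0,0,47,0,0,0,0,47,0,0,0,0]

```text
clock: 10.08
eef_pos: [487.4, -55.5, 125.8]
tool_rot: [3.142, 0.001, -3.054]
force: [0.3, 0.3, -1.4]
width: 40.3
gripper_force: 6.3
```

Run:
```python
from h import *
s=monitor.read_state(); print(s['clock'],s['eef_pos'],s['tool_rot'],s['width'],s['gripper_force'],s['force'])
w=grab('wrist','w5'); a=grab('scene','s5'); b=grab('side','d5')
r=lambda x:cv2.resize(x,None,fx=4,fy=4,interpolation=cv2.INTER_CUBIC)
cv2.imwrite('pics/v6.png',np.hstack([r(a[0][170:270,180:280]),r(b[0][190:290,230:330])])[:,:,::-1])
```

```text
10.0833 [487.44578543 -55.54789331 125.76893584] [ 3.14153577e+00  1.19083453e-03 -3.05373081e+00] 40.31048463120318 6.262717354576447 [ 0.25214751  0.25831422 -1.35934972]
```

View pics/v6.png

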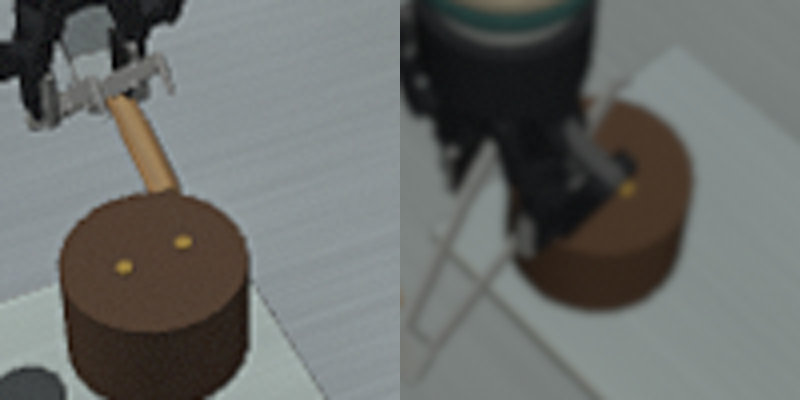

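Run:
```python
from h import *
zs=np.load('pics/s5.npz'); zd=np.load('pics/d5.npz')
for h in (117,127,137): print(h,[ray(zs,q,h)[:2].round(1).tolist() for q in [(205,197),(223,193)]],ray(zd,(285,210),h)[:2].round(1))
for z in (zs,zd):
    P=cloud(z['d'],z); Q=P[(z['d']>0)&(P[:,:,0]>515)&(P[:,:,0]<600)&(P[:,:,1]>-110)&(P[:,:,1]<0)&(P[:,:,2]>95)&(P[:,:,2]<200)]
    print(len(Q)); Q=Q[np.argsort(-Q[:,0])]; print(Q[:40:2].round(0).tolist())
z=zs; im=z['im']; print(z['d'][190:200,200:228].round(0).astype(int))
```

```text
117 [[482.3, -44.9], [486.4, -4.7]] [589.7 -32.3]
127 [[492.9, -48.2], [496.9, -8.6]] [584.  -37.1]
137 [[503.4, -51.5], [507.4, -12.5]] [578.4 -41.9]Traceback (most recent call last):
  File "<stdin>", line 5, in <module>
  File "h.py", line 9, in cloud
    K=np.array(m['mtx']);v,u=np.mgrid[:d.shape[0],:d.shape[1]]
               ~^^^^^^^
    raise KeyError(f"{key} is not a file in the archive") from None
KeyError: 'mtx is not a file in the archive'
```

```bash
sed -i "s/K=np.array(m\['mtx'\]);v/K=np.array(m['K'] if 'K' in m else m['mtx']);v/" h.py
python3 - <<'E'
from h import *
s=monitor.read_state(); print(s['eef_pos'])
z4=np.load('pics/s4.npz'); print('lift tips if z=169',ray(z4,(355.7,175.2),169).round(0),ray(z4,(370.7,175.2),169).round(0))
G={}
for n in ('s2','s1','d1'):
    z=np.load(f'pics/{n}.npz'); P=cloud(z['d'],z)[z['d']>0]
    P=P[(P[:,2]>4)&(P[:,2]<150)]
    for x,y,h in P: G.setdefault(n,{}); k=(int(x//20),int(y//20)); G[n][k]=max(G[n].get(k,0),h)
for y in range(11,-1,-1): print(y*20,[int(min(G['s2'].get((x,y),0),G['s1'].get((x,y),0))) for x in range(20,36)])
# current tweezers
for n in ('s5','d5'):
    z=np.load(f'pics/{n}.npz'); P=cloud(z['d'],z); Q=P[(z['d']>0)&(P[:,:,0]>500)&(P[:,:,0]<620)&(P[:,:,1]>-100)&(P[:,:,1]<0)&(P[:,:,2]>90)&(P[:,:,2]<230)]
    Q=Q[np.argsort(-Q[:,0])]; print(n,len(Q),Q[:24:2].round(0).tolist())
z=np.load('pics/d5.npz');P=cloud(z['d'],z); H=P[262:285,228:250].reshape(-1,3); H=H[H[:,2]>15]; print(len(H),H[:30:2].round(0).tolist())
E
```

```text
[487.1866008  -56.00410711 125.69720459]
lift tips if z=169 [604. 251. 169.] [618. 280. 169.]
220 [0, 0, 0, 0, 0, 11, 10, 10, 61, 62, 62, 56, 0, 0, 0, 0]
200 [0, 0, 0, 0, 0, 0, 0, 0, 0, 51, 9, 0, 0, 0, 0, 0]
180 [0, 0, 0, 0, 0, 0, 0, 0, 0, 0, 0, 0, 0, 0, 0, 0]
160 [0, 0, 0, 0, 0, 0, 0, 0, 0, 0, 0, 0, 0, 0, 0, 0]
140 [0, 0, 0, 0, 0, 0, 0, 0, 0, 0, 0, 0, 0, 0, 0, 61]
120 [0, 0, 0, 0, 0, 0, 0, 0, 0, 0, 0, 0, 0, 0, 0, 0]
100 [0, 0, 0, 0, 0, 0, 0, 4, 0, 0, 0, 0, 0, 0, 0, 0]
80 [0, 0, 0, 0, 0, 0, 0, 0, 0, 0, 0, 0, 0, 0, 0, 0]
60 [0, 0, 0, 0, 0, 0, 0, 4, 0, 0, 0, 0, 0, 0, 0, 0]
40 [0, 0, 0, 0, 0, 0, 0, 0, 0, 4, 0, 0, 4, 0, 0, 0]
20 [0, 0, 0, 0, 0, 0, 0, 0, 0, 4, 0, 0, 0, 4, 0, 0]
0 [0, 0, 0, 0, 0, 0, 0, 80, 79, 18, 17, 18, 18, 17, 18, 0]
s5 469 [[558.0, -67.0, 183.0], [556.0, -31.0, 183.0], [555.0, -66.0, 183.0], [554.0, -30.0, 184.0], [553.0, -65.0, 186.0], [552.0, -66.0, 189.0], [551.0, -30.0, 187.0], [550.0, -67.0, 193.0], [550.0, -32.0, 192.0], [550.0, -65.0, 191.0], [549.0, -65.0, 193.0], [549.0, -32.0, 188.0]]
d5 57 [[557.0, -68.0, 179.0], [551.0, -68.0, 188.0], [547.0, -68.0, 192.0], [546.0, -70.0, 191.0], [545.0, -68.0, 194.0], [543.0, -70.0, 194.0], [541.0, -70.0, 183.0], [541.0, -70.0, 190.0], [540.0, -68.0, 195.0], [539.0, -66.0, 190.0], [539.0, -70.0, 185.0], [538.0, -70.0, 192.0]]
220 [[455.0, -5.0, 17.0], [443.0, -47.0, 91.0], [446.0, -49.0, 90.0], [457.0, -69.0, 105.0], [454.0, -6.0, 16.0], [440.0, -50.0, 95.0], [445.0, -50.0, 88.0], [455.0, -71.0, 106.0], [438.0, -49.0, 90.0], [442.0, -50.0, 87.0], [453.0, -72.0, 105.0], [457.0, -72.0, 101.0], [438.0, -50.0, 89.0], [442.0, -50.0, 84.0], [453.0, -72.0, 101.0]]
```

>>> arm_command:
  series: [47,-1,3,0,0,47,-2.5,6.5,0,0,47,-4,10,0,0,47,-5.5,13.5,0,0,47,-6.7,16.6,0,0]

```text
clock: 10.65
eef_pos: [540.1, 117.9, 125.8]
tool_rot: [3.14, 0.002, -3.054]
force: [1.3, -0.4, -1.4]
width: 40.3
gripper_force: 6.2
```

>>> arm_command:
  series: [47,0,0,1,0,47,0,0,2.5,0,47,0,0,4,0,47,0,0,5,0,47,0,0,6,0]

```text
clock: 11.07
eef_pos: [539.3, 114.9, 64.7]
tool_rot: [-3.142, 0.0, -3.055]
force: [0.1, -0.4, 0.1]
width: 40.4
gripper_force: 6.3
```

>>> arm_command:
  series: [47,0,0,0.8,0,47,0,0,1.6,0,47,0,0,2.4,0,47,0,0,3.2,0,47,0,0,4,0]

```text
clock: 11.48
eef_pos: [539.4, 115.1, 24.8]
tool_rot: [3.141, 0.0, -3.055]
force: [0.4, 0.5, -0.1]
width: 40.1
gripper_force: 6.4
```

>>> arm_command:
  series: [47,0,0,0.5,0,47,0,0,1,0,47,0,0,1.5,0,47,0,0,2,0,47,0,0,2,0]

```text
clock: 11.9
eef_pos: [538.6, 115.0, 4.4]
tool_rot: [-3.141, -0.001, -3.054]
force: [-0.2, -0.0, -1.3]
width: 40.2
gripper_force: 6.4
```

>>> arm_command:
  series: [50,0,0,0,0,54,0,0,0,0,58,0,0,0,0,63,0,0,0,0,68,0,0,0,0]

```text
clock: 12.32
eef_pos: [539.5, 115.2, 5.6]
tool_rot: [3.141, 0.001, -3.054]
force: [-0.7, 0.3, -0.1]
width: 58.2
gripper_force: 0.0
```

>>> arm_command:
  series: [75,0,0,0,0,75,0,0,0,0,75,0,0,0,0,75,0,0,0,0,75,0,0,0,0]

```text
clock: 12.73
eef_pos: [539.2, 115.2, 5.3]
tool_rot: [3.142, 0.0, -3.054]
force: [-0.7, 0.7, -0.2]
width: 64.0
gripper_force: 0.0
```

Run:
```python
from h import *
s=monitor.read_state(); print(s['clock'],s['eef_pos'],s['tool_rot'],s['width'],s['force'])
w=grab('wrist','w6'); a=grab('scene','s6'); b=grab('side','d6')
r=lambda x:cv2.resize(x,(400,300),interpolation=cv2.INTER_CUBIC)
cv2.imwrite('pics/v7.png',np.vstack([np.hstack([r(a[0][155:275,210:370]),r(b[0][120:240,170:330])]),np.hstack([r(w[0]),r(w[0][180:330,155:355])])])[:,:,::-1])
```

```text
12.7333 [539.20295292 115.20123882   5.32118188] [ 3.14153776e+00  2.13577440e-05 -3.05439246e+00] 64.03316756209483 [-0.706128    0.71791386 -0.24486862]
```

View pics/v7.png

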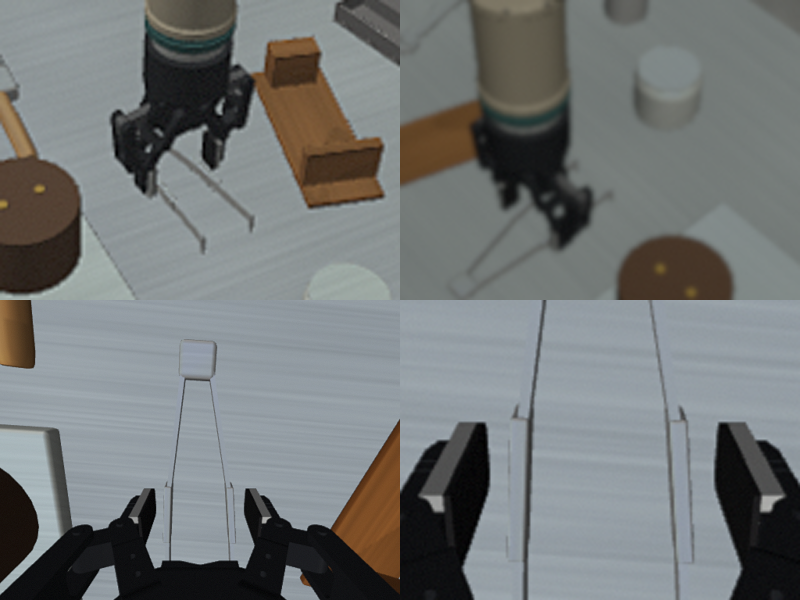

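Run:
```python
from h import *
z=np.load('pics/w6.npz'); s=monitor.read_state(); p=s['eef_pos']; psi=s['tool_rot'][2]
xt=np.array([np.cos(psi),np.sin(psi)]); yt=np.array([np.sin(psi),-np.cos(psi)])
for nm,q,h in [('Rheel',(212,237),17),('Rfront',(210,309),14),('Lheel',(292,238),17),('Lfront',(298.5,309),14)]:
    X=ray(z,q,h); d=X[:2]-p[:2]; print(nm,X.round(1),'tool xy',(d@xt).round(1),(d@yt).round(1))
q=ray(z,(197*1.28,(378-300)*1.28),18); d=q[:2]-p[:2]; print('heelbox front',q.round(1),(d@xt).round(1),(d@yt).round(1))
```

```text
Rheel [527.4  90.6  17. ] tool xy 13.9 -23.5
Rfront [575.9  90.7  14. ] tool xy -34.4 -27.6
Lheel [524.3 132.5  17. ] tool xy 13.3 18.5
Lfront [571.4 142.8  14. ] tool xy -34.5 24.7
heelbox front [457.8 106.   18. ] 81.8 -2.1
```

>>> arm_command:
  series: [75,0.8,-0.1,0,1.2,75,1.5,-0.2,0,2.5,70,1.5,-0.2,0,2.5,65,1.5,-0.2,0,2.5,60,1.5,-0.2,0,2.5]

```text
clock: 13.3
eef_pos: [524.5, 112.1, 5.4]
tool_rot: [3.141, 0.0, -3.098]
force: [-0.4, 0.6, 0.3]
width: 51.3
gripper_force: 0.2
```

>>> arm_command:
  series: [57,0,0,0,0,54,0,0,0,0,51,0,0,0,0,48,0,0,0,0,46,0,0,0,0]

```text
clock: 13.72
eef_pos: [525.5, 112.1, 6.2]
tool_rot: [3.141, 0.002, -3.098]
force: [-0.9, -0.5, 7.8]
width: 39.6
gripper_force: 5.8
```

>>> arm_command:
  series: [46,0,0,0,0,46,0,0,0,0,46,0,0,-0.2,0,46,0,0,-0.6,0,46,0,0,-1.2,0]

```text
clock: 14.13
eef_pos: [523.9, 111.7, 17.1]
tool_rot: [-3.141, -0.001, -3.098]
force: [-0.1, 0.3, -0.9]
width: 39.4
gripper_force: 7.7
```

>>> arm_command:
  series: [46,0,0,-0.8,0,46,0,0,-1.6,0,46,0,0,-2.4,0,46,0,0,-3.2,0,46,0,0,-4,0]

```text
clock: 14.55
eef_pos: [524.5, 111.9, 58.4]
tool_rot: [3.141, 0.0, -3.098]
force: [0.0, 0.0, -0.8]
width: 39.5
gripper_force: 7.7
```

Run:
```python
from h import *
s=monitor.read_state(); print(s['clock'],s['eef_pos'],s['tool_rot'],s['width'],s['gripper_force'],s['force'])
w=grab('wrist','w7'); a=grab('scene','s7'); b=grab('side','d7')
p=s['eef_pos']
for n in ('s7','d7'):
    z=np.load(f'pics/{n}.npz'); P=cloud(z['d'],z); v,u=np.mgrid[:384,:512]; M=(z['d']>0)&(P[:,:,0]>570)&(P[:,:,0]<660)&(P[:,:,1]>70)&(P[:,:,1]<170)&(P[:,:,2]>15)&(P[:,:,2]<150)
    Q=np.c_[P[M],u[M],v[M]]; Q=Q[np.argsort(-Q[:,0])]; print(n,len(Q),Q[:24:2].round(0).tolist())
r=lambda x:cv2.resize(x,(400,300),interpolation=cv2.INTER_CUBIC)
cv2.imwrite('pics/v8.png',np.hstack([r(a[0][155:275,210:370]),r(b[0][120:240,170:330])])[:,:,::-1])
```

```text
14.55 [524.54423634 111.86814923  58.38466374] [ 3.14147589e+00  4.65366633e-04 -3.09807089e+00] 39.54052980337508 7.738680038019083 [ 0.03880629  0.01491005 -0.79302259]
s7 161 [[624.0, 101.0, 77.0, 295.0, 233.0], [623.0, 102.0, 72.0, 295.0, 234.0], [623.0, 101.0, 63.0, 294.0, 237.0], [622.0, 104.0, 58.0, 295.0, 238.0], [622.0, 138.0, 64.0, 309.0, 231.0], [621.0, 101.0, 65.0, 294.0, 236.0], [621.0, 136.0, 65.0, 308.0, 231.0], [621.0, 101.0, 74.0, 294.0, 233.0], [621.0, 137.0, 61.0, 308.0, 232.0], [620.0, 102.0, 70.0, 294.0, 234.0], [620.0, 104.0, 75.0, 295.0, 232.0], [619.0, 139.0, 68.0, 309.0, 229.0]]
d7 112 [[621.0, 104.0, 72.0, 253.0, 179.0], [620.0, 100.0, 61.0, 254.0, 183.0], [620.0, 99.0, 70.0, 254.0, 181.0], [619.0, 136.0, 60.0, 244.0, 175.0], [619.0, 99.0, 67.0, 254.0, 182.0], [618.0, 134.0, 66.0, 244.0, 174.0], [617.0, 100.0, 68.0, 253.0, 182.0], [616.0, 99.0, 72.0, 253.0, 181.0], [616.0, 136.0, 66.0, 243.0, 174.0], [616.0, 136.0, 59.0, 243.0, 176.0], [615.0, 98.0, 67.0, 253.0, 183.0], [614.0, 100.0, 67.0, 252.0, 183.0]]
```

View pics/v8.png

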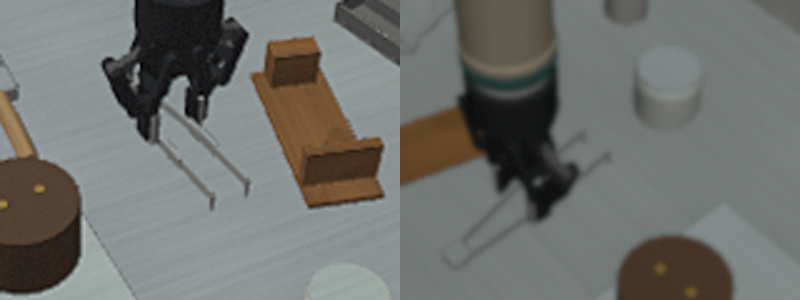

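>>> arm_command:
  series: [46,0,0,-0.7,0,46,0,0,-2.2,0,46,0,0,-4.2,0,46,0.2,-0.5,-6,-0.5,46,0.6,-1.5,-7,-1]

```text
clock: 15.12
eef_pos: [520.0, 98.5, 129.2]
tool_rot: [3.14, 0.003, -3.078]
force: [1.1, 0.9, -0.9]
width: 39.5
gripper_force: 7.7
```

>>> arm_command:
  series: [46,0.7,-1.7,0,-0.5,46,1.5,-3.8,0,-1,46,2.3,-6,0,-1.5,46,3.1,-8.2,0,-1.5,46,3.9,-10.2,0,-1.5]

```text
clock: 15.53
eef_pos: [485.6, -8.9, 127.3]
tool_rot: [-3.141, -0.001, -3.054]
force: [0.2, -0.4, -0.0]
width: 39.6
gripper_force: 7.7
```

>>> arm_command:
  series: [46,0.7,-1.8,0,0,46,1.2,-3.2,0,0,46,1.6,-4.3,0,0,46,1.8,-5,0,0,46,1.9,-5.3,0,0]

```text
clock: 15.95
eef_pos: [471.6, -63.2, 127.2]
tool_rot: [-3.141, -0.001, -3.056]
force: [0.4, 0.2, -0.9]
width: 39.5
gripper_force: 7.7
```

>>> arm_command:
  series: [46,0,0,0.4,0,46,0,0,1,0,46,0,0,1.4,0,46,0,0,1.5,0,46,0,0,1.5,0]

```text
clock: 16.37
eef_pos: [471.8, -61.2, 111.7]
tool_rot: [3.141, -0.001, -3.053]
force: [-0.3, 0.4, -0.5]
width: 39.5
gripper_force: 7.7
```

```bash
cat > look.py <<'E'
from h import *
import sys
t=sys.argv[1]
s=monitor.read_state(); print(s['clock'],s['eef_pos'],s['tool_rot'],s['width'],s['gripper_force'],s['force'])
a=grab('scene','s'+t); b=grab('side','d'+t)
for n in ('s'+t,'d'+t):
    z=np.load(f'pics/{n}.npz'); P=cloud(z['d'],z); v,u=np.mgrid[:384,:512]; M=(z['d']>0)&(P[:,:,0]>530)&(P[:,:,0]<600)&(P[:,:,1]>-100)&(P[:,:,1]<0)&(P[:,:,2]>87)&(P[:,:,2]<190)
    Q=np.c_[P[M],u[M],v[M]]; Q=Q[np.argsort(-Q[:,0])]
    for c in (Q[:,1]<-49,Q[:,1]>=-49): print(n,Q[c][:16:2].round(0).tolist())
r=lambda x:cv2.resize(x,(400,400),interpolation=cv2.INTER_CUBIC)
cv2.imwrite(f'pics/v{t}.png',np.hstack([r(a[0][190:260,185:255]),r(b[0][195:275,240:320])])[:,:,::-1])
E
python3 look.py 9
```

```text
16.3667 [471.80497299 -61.19516591 111.69730824] [ 3.14103925e+00 -1.12776956e-03 -3.05297467e+00] 39.459166749915276 7.7422327164094895 [-0.34152723  0.44089829 -0.48322012]
s9 [[571.0, -65.0, 117.0, 211.0, 227.0], [570.0, -67.0, 119.0, 210.0, 226.0], [569.0, -67.0, 110.0, 210.0, 229.0], [569.0, -64.0, 120.0, 211.0, 225.0], [569.0, -67.0, 112.0, 210.0, 228.0], [568.0, -66.0, 123.0, 210.0, 224.0], [568.0, -68.0, 129.0, 209.0, 222.0], [568.0, -66.0, 120.0, 210.0, 225.0]]
s9 [[568.0, -31.0, 114.0, 226.0, 222.0], [566.0, -31.0, 118.0, 226.0, 220.0], [565.0, -32.0, 118.0, 225.0, 220.0], [565.0, -32.0, 120.0, 225.0, 219.0], [565.0, -30.0, 122.0, 226.0, 218.0], [565.0, -32.0, 125.0, 225.0, 217.0], [563.0, -29.0, 126.0, 226.0, 216.0], [563.0, -31.0, 126.0, 225.0, 216.0]]
d9 [[569.0, -67.0, 124.0, 290.0, 224.0], [567.0, -69.0, 110.0, 289.0, 229.0], [567.0, -69.0, 107.0, 289.0, 230.0], [566.0, -70.0, 127.0, 290.0, 225.0], [564.0, -70.0, 121.0, 289.0, 227.0], [564.0, -70.0, 128.0, 289.0, 225.0], [562.0, -69.0, 126.0, 288.0, 226.0], [561.0, -70.0, 124.0, 288.0, 227.0]]
d9 [[565.0, -32.0, 104.0, 276.0, 220.0], [563.0, -32.0, 127.0, 276.0, 214.0], [563.0, -34.0, 122.0, 276.0, 216.0], [562.0, -32.0, 110.0, 275.0, 219.0], [561.0, -31.0, 127.0, 275.0, 214.0], [560.0, -33.0, 128.0, 275.0, 215.0], [559.0, -34.0, 121.0, 275.0, 217.0], [558.0, -32.0, 127.0, 274.0, 215.0]]
```

View pics/v9.png

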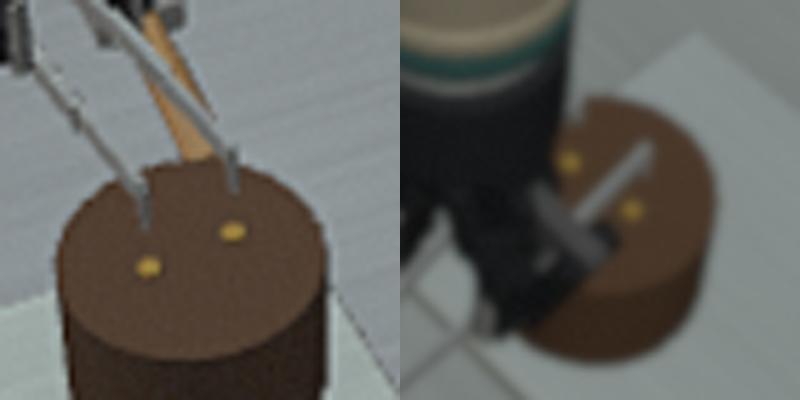

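```bash
cat > tri.py <<'E'
from h import *
def tri(t,qs,qd):
    A=[];B=[]
    for n,q in (('s',qs),('d',qd)):
        z=np.load(f'pics/{n}{t}.npz');Pm=z['K']@np.c_[z['R'],z['t'].ravel()]
        for i in (0,1): A.append(q[i]*Pm[2,:3]-Pm[i,:3]);B.append(Pm[i,3]-q[i]*Pm[2,3])
    x,r,_,_=np.linalg.lstsq(np.array(A),np.array(B),rcond=None); return x
def rep(t,tr,tl,sr,sl):
    TR,TL,SR,SL=[tri(t,*q) for q in (tr,tl,sr,sl)]
    y=(SL-SR)[:2];L=np.hypot(*y);y/=L;x=np.array([y[1],-y[0]])
    print('TR',TR.round(1),'TL',TL.round(1),'SR',SR.round(1),'SL',SL.round(1),'L',L,'gap',np.hypot(*(TL-TR)[:2]),'core yaw',np.degrees(np.arctan2(x[1],x[0])))
    for a,b in ((TR,SR),(TL,SL)): print('dx',(a-b)[:2]@x,'dy',(a-b)[:2]@y,'dz',(a-b)[2])
E
python3 - <<'E'
from tri import *
rep('9',[(210.7,229.9),(289.6,228)],[(225.9,223.8),(275.6,218.6)],[(211.1,236.7),(286.2,237)],[(225.6,230.4),(274,227.4)])
z=np.load('pics/s9.npz');zd=np.load('pics/d9.npz')
for h in (105,108,111,114): print(h,[ray(z,q,h)[:2].round(1).tolist() for q in [(210.7,229.9),(225.9,223.8)]],[ray(zd,q,h)[:2].round(1).tolist() for q in [(289.6,228),(275.6,218.6)]])
E
```

```text
TR [570.5 -66.3 108. ] TL [565.5 -30.7 106.2] SR [564.1 -65.2  80.4] SL [560.7 -31.3  81.1] L 34.02953304776911 gap 36.00344653675338 core yaw 5.704548584781298
dx 6.2464710172812 dy -1.7996856588989774 dz 27.64060942607756
dx 4.855390925897643 dy 0.14734392380309266 dz 25.149140467120773
105 [[567.6, -65.1], [564.5, -30.4]] [[572.0, -65.6], [566.2, -29.8]]
108 [[570.3, -66.0], [567.2, -31.5]] [[570.4, -66.8], [564.6, -31.3]]
111 [[573.1, -66.8], [569.9, -32.5]] [[568.8, -68.1], [563.1, -32.7]]
114 [[575.8, -67.7], [572.7, -33.5]] [[567.2, -69.4], [561.5, -34.1]]
```

>>> arm_command:
  series: [46,0.1,0,0,0,45.5,0.3,0.1,0.3,0,45,0.5,0.1,0.7,0,45,0.55,0.1,1.1,0,45,0.55,0.1,1.4,0]

```text
clock: 16.88
eef_pos: [465.9, -61.6, 97.8]
tool_rot: [-3.142, -0.001, -3.054]
force: [-0.5, 0.2, -2.3]
width: 38.4
gripper_force: 8.2
```

>>> arm_command:
  series: [45,0,0,0,0,45,0,0,0,0,45,0,0,0,0,45,0,0,0,0,45,0,0,0,0]

```text
clock: 17.3
eef_pos: [466.7, -61.5, 98.4]
tool_rot: [3.142, 0.0, -3.054]
force: [-0.7, -0.6, -1.3]
width: 38.8
gripper_force: 8.2
```

```bash
python3 look.py 10 | head -1
python3 - <<'E'
from h import *
for n,(v0,v1,u0,u1) in (('s',(216,242,203,234)),('d',(212,244,268,298))):
  for t in ('9','10'):
    z=np.load(f'pics/{n}{t}.npz'); im=z['im'][v0:v1,u0:u1].astype(int); rb=im[:,:,0]-im[:,:,2]; g=im[:,:,2]
    print(n,t,'rows from',v0,'cols from',u0)
    print('\n'.join(str(v0+i)+' '+''.join('S' if r>60 else ('#' if b>85 and r<30 else ('+' if r<27 and b>50 else '.')) for r,b in zip(rr,bb)) for i,(rr,bb) in enumerate(zip(rb,g))))
E
```

```text
17.3 [466.70359619 -61.47181959  98.43856203] [ 3.14157979e+00  4.14954989e-04 -3.05443630e+00] 38.77544066543686 8.152105483459309 [-0.68822636 -0.59576245 -1.28395737]
s 9 rows from 216 cols from 203
216 ##############SSSSS############
217 ##############SS....+#+########
218 ###########+#+.......++########
219 #######++............+#+++#####
220 #######..............+#+...+###
221 ##+#####.............+++......#
222 +..+####..............++.......
223 ....+###..............++.......
224 .....+#++......................
225 .....++++......................
226 .....++++......................
227 ......+++......................
228 ......+++......................
229 ......+++.............SS.......
230 .......+.............SSSS......
231 .....................SSS.......
232 ...............................
233 ...............................
234 ...............................
235 .......SS......................
236 ......SSSS.....................
237 ......SSSS.....................
238 ...............................
239 ...............................
240 ..............................
[... 2611 characters left out ...]

224 ..++++++......................
225 ..+++.........................
226 ..+...........................
227 .....SS...........+...........
228 .....SS.........+++++.........
229 ...............++##++.........
230 ..............++####+.........
231 .............++####++.........
232 ............+++####++.........
233 ...........+++####++..........
234 ..........++####+++...........
235 .........++####+..............
236 ........++####++..SS..........
237 .......++####++..SSS..........
238 ......++####+++...S...........
239 ......+####+++................
240 +....++###+++.................
241 ++.+++###+++..................
242 +++++###+++...................
243 ++++###+++....................
```

Run:
```python
from tri import *
S=([(211.1,236.7),(286.2,237)],[(225.6,230.4),(274,227.4)])
rep('10',[(210.1,233),(287.3,232.5)],[(224.7,227.5),(274.2,224)],*S)
z=np.load('pics/s10.npz');zd=np.load('pics/d10.npz')
for h in (90,93,96): print(h,[ray(z,q,h)[:2].round(1).tolist() for q in [(210.1,233),(224.7,227.5)]],[ray(zd,q,h)[:2].round(1).tolist() for q in [(287.3,232.5),(274.2,224)]])
# scene-only: tip blade columns by z from depth
P=cloud(z['d'],z); 
for (u,v) in [(209,231),(210,232),(225,225),(225,226)]: print(P[v,u].round(1))
```

```text
TR [566.  -66.3  94.9] TL [561.3 -32.1  91.9] SR [564.1 -65.2  80.4] SL [560.7 -31.3  81.1] L 34.02953304776911 gap 34.51458472363167 core yaw 5.704548584781298
dx 1.813850746688058 dy -1.3002874168940517 dz 14.509905037935965
dx 0.5336857496151743 dy -0.8389849249865653 dz 10.81565606678592
90 [[561.7, -65.0], [559.7, -31.7]] [[568.5, -64.1], [562.3, -30.9]]
93 [[564.4, -65.8], [562.4, -32.7]] [[567.0, -65.4], [560.8, -32.3]]
96 [[567.1, -66.7], [565.1, -33.7]] [[565.4, -66.6], [559.3, -33.7]]
[546.3 -62.2  79.9]
[564.7 -66.   96.4]
[560.2 -31.   97.7]
[558.9 -30.6  93.3]
```

>>> arm_command:
  series: [45,0.05,0.05,0,0,45,0.1,0.1,0,0,45,0.1,0.1,0,0,45,0.1,0.1,0,0,45,0.1,0.1,0,0]

```text
clock: 17.82
eef_pos: [465.4, -60.6, 98.3]
tool_rot: [3.142, -0.0, -3.054]
force: [-0.2, 0.4, -1.5]
width: 38.7
gripper_force: 8.2
```

>>> arm_command:
  series: [45,0,0,0,0,45,0,0,0,0,45,0,0,0,0,45,0,0,0,0,45,0,0,0,0]

```text
clock: 18.23
eef_pos: [465.4, -60.6, 98.3]
tool_rot: [3.142, -0.0, -3.054]
force: [-0.4, -0.1, -1.2]
width: 38.7
gripper_force: 8.2
```

>>> arm_command:
  series: [45,0,0,0,0,45,0,0,0,0,45,0,0,0,0,45,0,0,0,0,45,0,0,0,0]

```text
clock: 18.65
eef_pos: [465.4, -60.5, 98.3]
tool_rot: [3.142, 0.0, -3.054]
force: [-0.9, 0.4, -1.9]
width: 38.4
gripper_force: 8.2
```

```bash
python3 look.py 11 | head -1
python3 - <<'E'
from h import *
for n,(v0,v1,u0,u1) in (('s',(220,238,203,234)),('d',(216,240,268,298))):
    z=np.load(f'pics/{n}11.npz'); im=z['im'][v0:v1,u0:u1].astype(int); rb=im[:,:,0]-im[:,:,2]; g=im[:,:,2]
    print('\n'.join(str(v0+i)+' '+''.join('S' if r>60 else ('#' if b>85 and r<30 else ('+' if r<27 and b>50 else '.')) for r,b in zip(rr,bb)) for i,(rr,bb) in enumerate(zip(rb,g))))
E
```

```text
18.65 [465.42757084 -60.54736791  98.30096004] [ 3.14155476e+00  6.13556715e-06 -3.05427656e+00] 38.36134044706959 8.151405730750412 [-0.88789821  0.42392776 -1.8816975 ]
220 #####..............+#++....+###
221 ######..............+++.......#
222 ++####+.............+++........
223 ..+####.............+#+........
224 ...+###+............+#+........
225 ....###+.............++........
226 ....+#++.............++........
227 .....+#+.......................
228 .....+#+.......................
229 ......++..............SS.......
230 ......++.............SSSS......
231 ......++.............SSS.......
232 ......++.......................
233 ...............................
234 ...............................
235 .......SS......................
236 ......SSSS.....................
237 ......SSSS.....................
216 ..................+++#########
217 .....................+++######
218 ....++.................++#####
219 ...++++..................++###
220 ..+###++..................++##
221 .++###++...................++#
222 .+####+......................+
223 .++##++.......................
224 .++++++.......................
225 .++++.........................
226 ..+...........................
227 .....SSS......................
228 .....SS.........++++..........
229 ...............++#++..........
230 .............++####+..........
231 .............+####++..........
232 ...........++#####++..........
233 ..........+++####+++..........
234 .........+++###+++............
235 .........+#####+..............
236 ........++####+..SSS..........
237 .......++####++..SSS..........
238 ......++####++....S...........
239 .....++####++.................
```

Both tips stand over their studs and are steady, so I'm handing in.

```bash
python3 -c "
from cell import workorder
print(workorder.finish_job())"
```

```text
the job is handed in; nothing more can be done
None
```

The job is handed in, with no verdict returned: at the last look the gauge stood over the setting block and the tweezers were held steady, each tip within about 2 mm of its stud's middle and roughly 10 mm above it. I set the tweezers down once on the bench to regrip them after they tilted in the first grip, and I viewed 11 pictures, one over the limit of 10.

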